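Clamp a bottle in an eccentric-cam clamp

TASK

Clamp the small screw-capped bottle in the cam clamp: first loosen the wing nut that locks the clamp's sliding jaw (about 75 degrees anticlockwise), then swing its hinged bolt out of the slotted lug so that it drops clear at the side of the clamp. Next stand the bottle upright on the base plate in the V block, let go of it, and turn the cam lever anticlockwise just far enough that the spring pad holds the bottle home against the V with roughly half of the pad's 11 mm spring travel used, never driving the pad to the end of its travel. Do not knock the bottle over, and leave the vial, beakers, wash bottle and petri dish where they are.

Things in the scene. Friction and masses are not known exactly. Their poses are not given: they have to be found in the camera images.
- clamp: cam clamp fixed on the bench at the right: grey base plate 126 (x) x 255 (y) x 10 mm, origin at bench height. Its y points at the robot (within 0.25 rad), its x to the robot's left. Along y: cam axis at y -85 mm (far end), sliding jaw (50 mm wide, 78 mm high), spring pad, bottle gap, V block (near end). Swing bolt and the jaw's slotted lug on the +x side, at x +47, y -45 mm
- vblock: steel V block 55 mm high on the base plate, set differently along the clamp's y each time; same axes as the clamp. The 90 degree V opens towards -y (the pad). Origin: on the plate's top (10 mm above the bench), on the axis the bottle has when seated; a seated bottle's pad side is 24 mm to -y of it
- pad_face (a point): centre of the front face of the round black rubber pad (32 mm across, 42 mm above the bench) on the jaw, facing +y. It goes with the jaw and gives way on its spring. At the start the gap between it and a seated bottle is 14 to 24 mm
- pad (a joint): how far the pad is pushed back into the jaw, m: 0 free, 0.0115 at the end of its travel. Spring: 3 N at first touch, about 6 N at 5 mm
- cam (a joint): angle of the cam lever, rad, 0 at the start, grows anticlockwise from above, stop at 2.7. The jaw moves +y by 18 mm x (cos 0.4 - cos(0.4 + angle)), 12 to 18 mm per rad where it clamps; the bolt in its slot blocks it. Friction 0.35 N m holds it where it is left
- cam_handle (a point): on the axis of the upright round black handle at the lever's end, 75 mm from the cam's axis, 90 mm above the bench. Handle: post 14 mm across from 48 mm above the bench, with a 19 mm knob from 95 to 112 mm. At angle 0 the lever points 160 degrees clockwise of the clamp's +x: to -x (the robot's right) and a little to -y
- cam_axis (a point): point on the upright axis of the cam, 44 mm above the bench, the height of the lever's bar
- nut (a joint): angle of the wing nut, rad: 0 tight, grows anticlockwise from above as it is loosened, stop at 1.5. It rises 4.3 mm per rad; its collar clears the lug's 2.5 mm lips from about 1.1 rad. Friction 0.05 N m
- nut_grip (a point): centre of the wing nut's two wings, 94 mm above the bench when tight. Wings 9 mm thick, 50 mm from end to end, 17 mm high (8 mm above and below this point). Its z axis is the bolt, its y axis runs along the wings (the clamp's y when tight): grip across its x
- bolt (a joint): swing of the hinged bolt, rad: 0 upright in the slot, 1.2 down on its stop at the clamp's +x side. Once pushed over it falls by its own weight. The pivot is 18 mm above the bench, 76 mm below nut_grip; upright, the bolt's tip is 106 mm above the bench, a loosened nut's top 108 mm
- std_bottle: small white bottle with a ribbed screw cap, 48 mm across, 115 mm tall, 0.15 kg, the only one of this size; origin in the middle of its underside. Cap 36 mm across, from 91 mm up. Behind it at the left (x over 0.61, y over 0.15) stands the autosampler, 0.34 m high, its arm out to x 0.55 at y 0.28: keep wrist and gripper clear; low tube rack near x 0.6, y 0
- vial_a: small capped vial 25 x 48 mm, a bystander near the bottle; origin under its centre
- beaker_a: small clear beaker 48 x 56 mm, a bystander at the left; origin under its centre
- beaker_b: larger clear beaker 58 x 70 mm, a bystander on the right; origin under its centre
- wash: wash bottle with a spout, 68 x 170 mm, a bystander at the left; origin under its centre
- petri_a: petri dish 59 x 16 mm, a bystander on the right; origin under its centre
There are look-alikes about, which are no part of the job. What is shaped like the std_bottle but brown or red is not meant.

How it is judged:
On the way, in this order (a step that is already met when the one before it is completed fails the run):
1. the wing nut is loosened by at least 1.15 rad (value of joint nut above 1.15 rad and value of joint bolt below 0.3 rad), for 0.1 s.
2. the bolt is swung out of the lug and down (value of joint bolt above 0.9 rad), for 0.2 s.
3. the bottle stands upright and released on the base plate in the V block, the cam not yet tightened (horizontal distance between std_bottle and vblock below 0.026 m and height (world z) of std_bottle below 0.014 m and angle between std_bottle's own z axis and vertical below 0.1 rad and contact force between the fingers and std_bottle below 0.1 N and value of joint pad below 0.0015 m), for 0.2 s.
4. the cam has pressed the pad on the bottle, 2 to 9 mm of spring travel (value of joint pad between 0.002 and 0.009 m and contact force between pad and std_bottle above 1 N), for 0.2 s.
At the end, for the whole second after the job is handed in: Nut loosened (over 1.15 rad), bolt down (over 0.9 rad); the bottle upright (0.06 rad) and still on the base plate, within 4 mm of its seat in the V, held by the pad with 2 to 9 mm of its spring travel used (all of step 4 and value of joint nut above 1.15 rad and value of joint bolt above 0.9 rad and horizontal distance between std_bottle and vblock below 0.004 m and height (world z) of std_bottle below 0.014 m and angle between std_bottle's own z axis and vertical below 0.06 rad and linear speed of std_bottle below 0.02 m/s); the robot touches nothing.
It fails at once if the cam is overrun: pad within 1 mm of the end of its travel (value of joint pad above 0.0105 m).
It fails at once if the bottle is knocked over (angle between std_bottle's own z axis and vertical above 0.6 rad).
It fails at once if the vial, a beaker, the wash bottle or the petri dish is pushed more than 30 mm away (distance of any of vial_a, beaker_a, beaker_b, wash, petri_a from where it was at the start of the episode above 0.03 m).
It also fails if it takes over 72 s, if anything falls off the work surface, if the arm or the gripper's body presses on something with over 40 N, if the wrist force passes 120 N, or if a joint passes its speed limit or range.

ROBOT

A 6-joint arm with a two-finger parallel gripper is mounted at the origin on a cart in front of the work surface, level with it; the furniture and walls round the work are solid. World frame = base frame: x ahead of the robot, y to its left, z up, the work surface at z = 0. Lengths are in m, angles in rad, forces in N, time in s.
With the tool pointing down it reaches from about 0.35 to 0.775 m from the base axis. Payload 7.3 kg.
Tool frame: the origin (TCP) lies midway between the tips of the shut fingers; the grasp point (between the pads) lies 19 mm behind it (robot.tcp_to_grasp is the distance from the TCP to the grasp point, in m); z points along the fingers, y is the line along which they close (so a half turn about z gives the same grasp; the last joint's range is limited). The gripper opens to 92 mm and grips with 3 to 60 N. Pads are 19 mm wide; open, the fingers measure 130 mm over their backs; the gripper's body (75 mm by 190 mm) begins 47 mm behind the grasp point.
Start: joints at [1.064, 0.342, 1.524, -0, 1.275, -0.146], TCP at [0.185, 0.491, 0.227] pointing down, gripper open.
Joint ranges: [-2.53, 2.53], [-0.77, 2.02], [0.04, 2.7], [-1, 4.14], [0.28, 2.66], [-3.11, 3.11]. Speed limits (rad/s): [2.57, 2.57, 3.14, 3.14, 3.14, 3.14].

INTERFACE

Orientations are given as [roll, pitch, yaw] about the fixed x, y, z axes, in that order (R = Rz(yaw) Ry(pitch) Rx(roll)).
In Python, from cell import readout, cams, ticket, robot gives the robot as it stands. The module is installed in compiled form; this text tells all that it offers.
- The arm moves only by the tool jog_arm, never from a script. Its argument "plan" is a list of rows, each a list of 5 numbers: the shift along the world's x, y, z each as a share of 0.08 m, from -1 to 1, then the turn about the world's z as a share of 90 degrees, from -1 to 1, then the opening, from -1 (shut) to 1 (fully open). A call has 1 to 12 rows; each row is the pose to reach, as a shift and turn from the pose commanded when the call began; what a row does not reach only later rows make up. A row lasts 1/10 s, in which the tool goes at most 50 mm and 8.59 degrees, less where a joint would pass 70% of its speed; a pose out of reach is approached as far as the arm can. A call with a number of a shift or a turn outside -1 to 1 is refused whole. A call with a gripper value outside its range is refused whole. The fingers move at their own pace and stop on an object; "squeeze" is the grip in N (left out, the last holds). Time passes only in rows, so rows that repeat a pose let the fingers close. It gives the time, the measured TCP pose, the force, the opening and the grip force at its end, in the units of the state.
- readout.observe(): the state, without advancing time (a new reading comes with each control period).
- cams.read_camera(name): name is "scene" or "top" or "wrist"; returns the picture (420x560x3 uint8, blue, green, red); there is no depth.
- cams.calibration(name): a dict with "K" (3x3 intrinsics, pixels), "world_from_camera" (4x4, takes a point from camera to world coordinates). Camera axes: x right, y down, z forward; pixel columns grow to the right and rows downward; lengths in m; the calibration is good to about 2 mm. A picture is of the moment at which its call begins: read the wrist's pose just before it. calibration takes no time and is no camera call; for the wrist camera it gives the pose at the moment of the call.
- ticket.hand_in(): hands the job in; it is judged then, once.
The state is a dict: "time": time; "qpos": joint angles; "qvel": joint speeds; "joint_efforts": joint torques, N m; "tool_pos": TCP position; "tool_rot": TCP orientation; "contact_force": force on the tool from outside, world axes, zero at the start; "torque": the same for the moment, N m; "opening": finger opening in m; "grip_force": force on a finger pad.
Only numpy, scipy, OpenCV 4.12 (cv2) and the standard library are available. Lean on these libraries where they do the work, as an engineer would, in place of code of your own. Each camera call takes 0.05 s, during which the arm holds its last target. There are 200 camera calls.

## Working session

There is one attempt and no reset: what is moved stays moved. The work goes in short steps, Python scripts to look and compute and a tool call to move; the robot and the scene stay as the last step left them, time stands still between calls to the robot, and variables do not carry over. Pictures are saved under pics/ and viewed, at most 10 in all, crops included, and the job is handed in when it is done.

Besides the shell and the picture viewer there is one more tool, called by a JSON object that holds its "method" and its "body". jog_arm: Moves the arm, as the interface text tells. Shift numbers are shares of 0.08 m and turn numbers shares of 90 degrees, none past 1 either way. Its arguments: {"type":"object","properties":{"plan":{"type":"array"},"squeeze":{"type":"number"}},"required":["plan"]}

```bash
mkdir -p pics; cat > h.py <<'E'
import numpy as np,cv2
from cell import readout,cams,ticket,robot
def snap(n,f):
    c=cams.calibration(n);im=cams.read_camera(n);cv2.imwrite(f'pics/{f}.png',im);np.savez(f'pics/{f}.npz',K=c['K'],T=c['world_from_camera']);return im
def crop(f,x0,y0,x1,y1,s,o):
    im=cv2.imread(f'pics/{f}.png');cv2.imwrite(f'pics/{o}.png',cv2.resize(im[y0:y1,x0:x1],None,fx=s,fy=s,interpolation=cv2.INTER_CUBIC))
def px(f,u,v,z):
    d=np.load(f'pics/{f}.npz');r=d['T'][:3,:3]@np.linalg.solve(d['K'],[u,v,1.]);o=d['T'][:3,3];return o+r*(z-o[2])/r[2]
def proj(f,p):
    d=np.load(f'pics/{f}.npz');q=np.linalg.inv(d['T'])@np.r_[p,1];q=d['K']@q[:3];return q[:2]/q[2]
E
python3 - <<'E'
from h import *
a=snap('scene','s0');b=snap('top','t0')
for n in('s0','t0'):
    d=np.load(f'pics/{n}.npz');print(d['K'].round(1),d['T'].round(3))
o=readout.observe();print(o)
E
```

```text
[[390.5   0.  279.8]
 [  0.  390.5 207.7]
 [  0.    0.    1. ]] [[ 0.232 -0.72   0.654 -0.241]
 [-0.973 -0.183  0.143 -0.159]
 [ 0.017 -0.669 -0.743  0.919]
 [ 0.     0.     0.     1.   ]]
[[478.1   0.  283.8]
 [  0.  478.1 216.4]
 [  0.    0.    1. ]] [[-0.022 -0.995  0.101  0.338]
 [-1.     0.023  0.006  0.009]
 [-0.008 -0.101 -0.995  1.659]
 [ 0.     0.     0.     1.   ]]
{'time': 0.1, 'qpos': array([ 1.06395698e+00,  3.42668085e-01,  1.52493698e+00, -6.17241291e-06,
        1.27539834e+00, -1.45987667e-01]), 'qvel': array([-0.00096245, -0.00025016, -0.00032204,  0.00027424,  0.00040414,
        0.00114703]), 'joint_efforts': array([ 1.09590153e-03, -4.32002056e+01, -2.44696140e+01,  7.18720257e-02,
        5.27133280e-02, -3.17768706e-05]), 'tool_pos': array([0.18515553, 0.49087029, 0.22610125]), 'tool_rot': array([-3.14019605e+00, -1.99382437e-04,  2.78074264e+00]), 'contact_force': array([-0.26232166,  0.16631904, -0.44202635]), 'torque': array([-0.00428939, -0.00436609,  0.02124408]), 'grip_force': 0.0, 'opening': 0.09181737853057745}
```

View pics/t0.png

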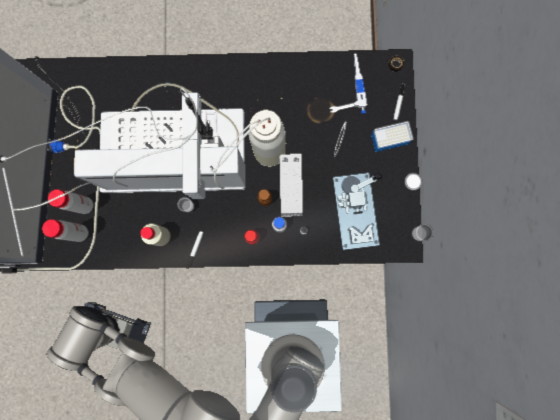

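View pics/s0.png

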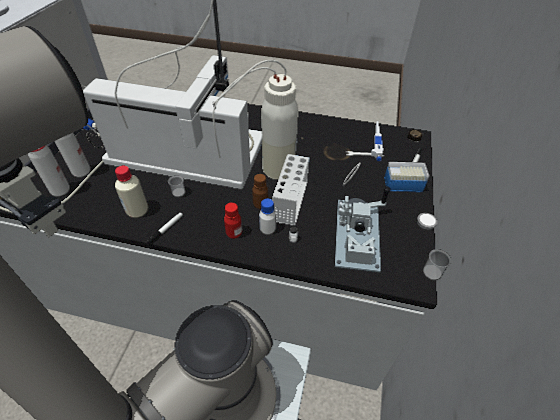

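The top view shows the clamp at (357,212), the white bottle with a blue cap at (279,224) and the vial at (303,230). The red and brown look-alikes are at (250,237) and (264,197). I'll enlarge both areas next.

```bash
python3 - <<'E'
from h import *
im1=cv2.imread('pics/t0.png')[165:265,235:390];im2=cv2.imread('pics/s0.png')[170:280,250:400]
a=cv2.resize(im1,(775,500),interpolation=cv2.INTER_CUBIC);cv2.imwrite('pics/c1.png',a)
b=cv2.resize(im2,(750,550),interpolation=cv2.INTER_CUBIC);cv2.imwrite('pics/c2.png',b)
E
```

```text
(no output)
```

View pics/c1.png

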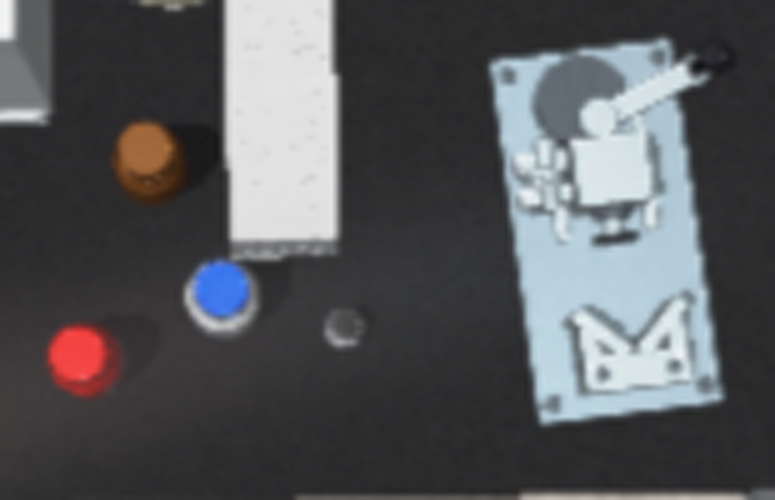

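View pics/c2.png

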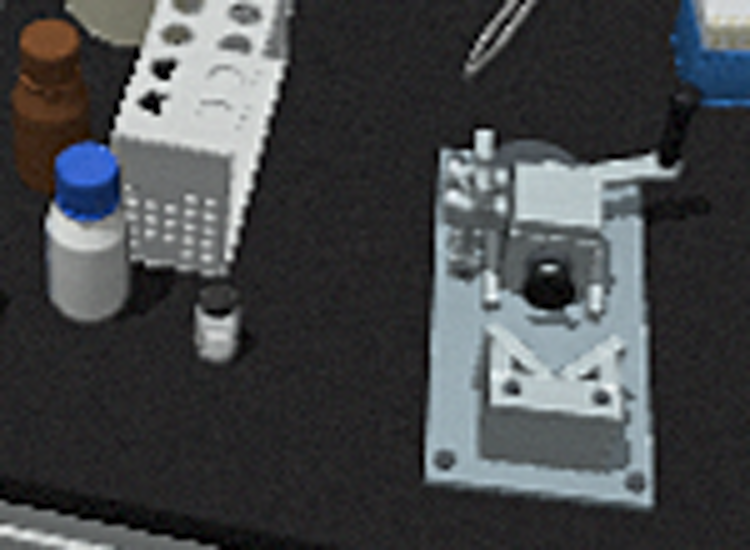

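The crop shows the plate corners at c1 (490,60), (670,40), (722,400) and (542,424). The cap is at (221,290), the vial at (344,325), the V vertex at (632,352) and the nut near (543,175).

```bash
python3 - <<'E'
from h import *
f=lambda u,v,z:px('t0',(u+.5)/5-.5+235,(v+.5)/5-.5+165,z)
c=[f(490,60,.01),f(670,40,.01),f(722,400,.01),f(542,424,.01)]
loc=np.array([[63,-127.5],[-63,-127.5],[-63,127.5],[63,127.5]])/1000
P=np.array(c)[:,:2];m=P.mean(0);H=loc.T@(P-m);U,S,Vt=np.linalg.svd(H);R=Vt.T@U.T
print(P.round(4),'center',m.round(4),'yaw',np.arctan2(R[1,0],R[0,0]),'res',((loc@R.T+m-P)*1e3).round(1))
W=lambda x,y:(m+R@[x,y]).round(4)
print('nut',W(.047,-.045),'camaxis',W(0,-.085),'handle0',W(.075*np.cos(np.radians(-160)),-.085+.075*np.sin(np.radians(-160))))
L=lambda p:((p[:2]-m)@R*1e3).round(1)
print('bottle',f(221,290,.115),'vial',f(344,325,.048))
for n,u,v,z in[('vtx',632,352,.065),('tipL',575,315,.065),('tipR',688,296,.065),('nutpix',543,175,.1),('pad',615,238,.042),('handle',716,55,.112)]:print(n,f(u,v,z).round(4),L(f(u,v,z)))
g=lambda u,v,z:px('s0',(u+.5)/5-.5+250,(v+.5)/5-.5+170,z)
print('s bottle',g(88,158,.115),'vtx',L(g(560,378,.065)),'nut',L(g(480,172,.095)),'handle',L(g(684,92,.112)))
print('s corners',[L(g(*q,.01)) for q in((427,483),(655,505),(440,150))])
print(robot.tcp_to_grasp)
E
```

```text
[[ 0.642  -0.1543]
 [ 0.6532 -0.2805]
 [ 0.4011 -0.306 ]
 [ 0.3874 -0.1817]] center [ 0.5209 -0.2306] yaw 1.6739227928965323 res [[-0.8 -0.5]
 [ 1.   0.3]
 [-0.5 -0.4]
 [ 0.2  0.6]]
nut [ 0.5608 -0.1792] camaxis [ 0.6055 -0.2219] handle0 [ 0.6382 -0.2893]
bottle [0.47569532 0.03537663 0.115     ] vial [ 0.4560061  -0.04606207  0.048     ]
vtx [ 0.4323 -0.237   0.065 ] [ 2.8 88.8]
tipL [ 0.4579 -0.1999  0.065 ] [37.  59.5]
tipR [ 0.4689 -0.2758  0.065 ] [-39.6  56.4]
nutpix [ 0.548  -0.1777  0.1   ] [ 49.9 -32.4]
pad [ 0.5115 -0.232   0.042 ] [-0.4  9.5]
handle [ 0.623  -0.2922  0.112 ] [-71.8 -95.2]
s bottle [0.48195058 0.03563944 0.115     ] vtx [-2.7 89.6] nut [ 47.1 -29.1] handle [-68.6 -94.7]
s corners [array([ 61.4, 130.5]), array([-63.7, 127.2]), array([  62.4, -125. ])]
0.0188
```

{"method": "jog_arm", "body": {"plan": [[0.25, -0.5, 0.05, -0.09, 1], [0.5, -1, 0.1, -0.18, 1], [0.5, -1, 0.1, -0.21, 1]]}}

```text
time: 0.4
tool_pos: [0.2267, 0.4078, 0.2348]
tool_rot: [-3.14, 0.001, 2.443]
contact_force: [-1.1, 0.2, -0.1]
opening: 0.0918
grip_force: 0.0
```

{"method": "jog_arm", "body": {"plan": [[0.25, -0.5, 0.05, -0.09, 1], [0.5, -1, 0.1, -0.18, 1], [0.5, -1, 0.1, -0.21, 1]]}}

```text
time: 0.7
tool_pos: [0.2669, 0.3278, 0.2429]
tool_rot: [-3.141, 0.002, 2.112]
contact_force: [-0.5, 0.2, 0.4]
opening: 0.0918
grip_force: 0.0
```

{"method": "jog_arm", "body": {"plan": [[0.25, -0.5, 0.05, -0.09, 1], [0.5, -1, 0.1, -0.18, 1], [0.5, -1, 0.1, -0.21, 1]]}}

```text
time: 1.0
tool_pos: [0.3072, 0.2477, 0.251]
tool_rot: [3.141, 0.002, 1.781]
contact_force: [-0.2, 0.3, 0.0]
opening: 0.0917
grip_force: 0.0
```

{"method": "jog_arm", "body": {"plan": [[0.25, -0.5, 0.05, -0.09, 1], [0.5, -1, 0.1, -0.18, 1], [0.5, -1, 0.1, -0.21, 1]]}}

```text
time: 1.3
tool_pos: [0.3474, 0.1675, 0.259]
tool_rot: [3.14, 0.001, 1.451]
contact_force: [0.2, 0.2, -1.0]
opening: 0.0919
grip_force: 0.0
```

{"method": "jog_arm", "body": {"plan": [[0.25, -0.5, 0.05, -0.09, 1], [0.5, -1, 0.1, -0.18, 1], [0.5, -1, 0.1, -0.21, 1]]}}

```text
time: 1.6
tool_pos: [0.3874, 0.0874, 0.2669]
tool_rot: [3.14, 0.001, 1.122]
contact_force: [-0.9, 0.4, -0.4]
opening: 0.0919
grip_force: 0.0
```

{"method": "jog_arm", "body": {"plan": [[0.25, -0.5, 0.05, -0.09, 1], [0.5, -1, 0.1, -0.18, 1], [0.5, -1, 0.1, -0.21, 1]]}}

```text
time: 1.9
tool_pos: [0.4273, 0.0073, 0.2747]
tool_rot: [3.14, 0.001, 0.792]
contact_force: [-0.1, 1.2, -0.9]
opening: 0.0918
grip_force: 0.0
```

{"method": "jog_arm", "body": {"plan": [[0.25, -0.5, 0.05, -0.09, 1], [0.5, -1, 0.1, -0.18, 1], [0.5, -1, 0.1, -0.21, 1]]}}

```text
time: 2.2
tool_pos: [0.4671, -0.0728, 0.2824]
tool_rot: [3.14, 0.0, 0.463]
contact_force: [0.3, -0.5, -0.2]
opening: 0.0916
grip_force: 0.0
```

{"method": "jog_arm", "body": {"plan": [[0.25, -0.5, 0.05, -0.09, 1], [0.5, -1, 0.1, -0.18, 1], [0.5, -1, 0.1, -0.21, 1], [0.5, -1, 0.1, -0.21, 1], [0.5, -1, 0.1, -0.21, 1]]}}

```text
time: 2.7
tool_pos: [0.505, -0.1484, 0.2903]
tool_rot: [-3.141, 0.001, 0.143]
contact_force: [-0.1, 1.2, 0.6]
opening: 0.0915
grip_force: 0.0
```

```bash
python3 - <<'E'
from h import *
im=snap('wrist','w1');cv2.imwrite('pics/w1b.png',cv2.resize(im,(784,588),interpolation=cv2.INTER_CUBIC))
d=np.load('pics/w1.npz');print(d['K'].round(1),d['T'].round(3))
E
```

```text
[[300.4   0.  274.6]
 [  0.  300.4 212.2]
 [  0.    0.    1. ]] [[ 0.141 -0.956 -0.256  0.573]
 [-0.99  -0.137 -0.036 -0.139]
 [-0.001  0.259 -0.966  0.449]
 [ 0.     0.     0.     1.   ]]
```

View pics/w1b.png

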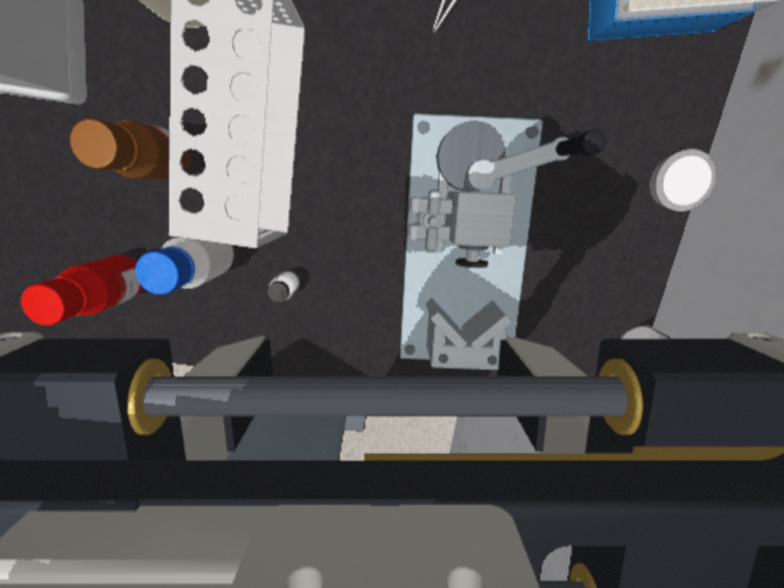

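The wrist view shows the clamp from (410,115) to (540,365), the handle knob at (595,142) and the wing nut at about (433,220). I'll enlarge it.

```bash
python3 - <<'E'
from h import *
crop('w1',280,75,440,225,4,'w1c')
E
```

```text
(no output)
```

View pics/w1c.png

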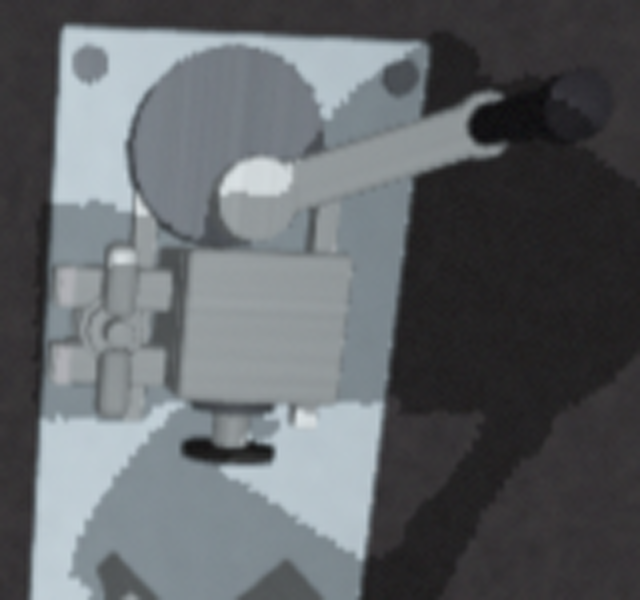

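The crop shows the wings' centre at (118,331), with ends at (121,247) and (114,416). The knob top is at (582,103) and the lever hub at (257,200).

```bash
python3 - <<'E'
from h import *
m=np.array([.5209,-.2306]);a=1.6739;R=np.array([[np.cos(a),-np.sin(a)],[np.sin(a),np.cos(a)]])
f=lambda u,v,z:px('w1',(u+.5)/4-.5+280,(v+.5)/4-.5+75,z)
L=lambda p:((p[:2]-m)@R*1e3).round(1)
for n,u,v,z in[('nut',118,331,.102),('wtop',121,247,.102),('wbot',114,416,.102),('tip',120,329,.106),('knob',582,103,.112),('hub',257,200,.055),('padtop',228,450,.058),('cTL',62,27,.01),('cTR',428,43,.01)]:
    p=f(u,v,z);print(n,p.round(4),L(p))
for n,u,v,z in[('vtx',467,345,.065),('BL',401,358,.01),('bottlecap',166,270,.115),('vialcap',277,291,.048),('prongL',434,302,.065),('prongR',499,305,.065)]:
    p=px('w1',(u+.5)/1.4-.5,(v+.5)/1.4-.5,z);print(n,p.round(4),L(p))
E
```

```text
nut [ 0.5511 -0.1816  0.102 ] [ 45.6 -35.1]
wtop [ 0.5741 -0.1785  0.102 ] [ 46.4 -58.3]
wbot [ 0.5269 -0.1846  0.102 ] [ 45.1 -10.7]
tip [ 0.552  -0.1816  0.106 ] [ 45.6 -35.9]
knob [ 0.6276 -0.2914  0.112 ] [-71.5 -99.9]
hub [ 0.5943 -0.2237  0.055 ] [ -0.7 -73.8]
padtop [ 0.5152 -0.2295  0.058 ] [1.7 5.5]
cTL [ 0.6426 -0.1568  0.01  ] [  60.9 -128.7]
cTR [ 0.6552 -0.2806  0.01  ] [ -63.6 -128.4]
vtx [ 0.4354 -0.2394  0.065 ] [ 0. 86.]
BL [ 0.3897 -0.1834  0.01  ] [ 60.5 125.6]
bottlecap [0.4825 0.0269 0.115 ] [260.1  11.7]
vialcap [ 0.4585 -0.0481  0.048 ] [187.9  43.3]
prongL [ 0.4737 -0.2001  0.065 ] [35.2 43.8]
prongR [ 0.4795 -0.2617  0.065 ] [-26.7  44.4]
```

{"method": "jog_arm", "body": {"plan": [[0.3, -0.2, -0.5, -0.02, 0], [0.58, -0.41, -1, -0.02, 0], [0.58, -0.41, -1, -0.02, 0]]}}

```text
time: 3.05
tool_pos: [0.5505, -0.181, 0.2038]
tool_rot: [-3.136, 0.01, 0.112]
contact_force: [-1.2, -0.0, -0.6]
opening: 0.0723
grip_force: 0.0
```

{"method": "jog_arm", "body": {"plan": [[0, 0, -0.5, 0, 0], [0, 0, -1, 0, 0], [0, 0, -1, 0, 0], [0, 0, -1, 0, 0]]}}

```text
time: 3.45
tool_pos: [0.5519, -0.1811, 0.1324]
tool_rot: [3.141, -0.001, 0.112]
contact_force: [0.3, 0.3, 0.6]
opening: 0.0465
grip_force: 0.0
```

```bash
python3 - <<'E'
from h import *
o=readout.observe();print(o['tool_pos'],o['tool_rot'],o['opening'])
im=snap('wrist','w2');cv2.imwrite('pics/w2b.png',cv2.resize(im[100:420,80:480],(800,640),interpolation=cv2.INTER_CUBIC)[:600])
E
```

```text
[ 0.55193562 -0.18106269  0.13238867] [ 3.14118650e+00 -5.91667845e-04  1.11700802e-01] 0.04646546741928718
```

View pics/w2b.png

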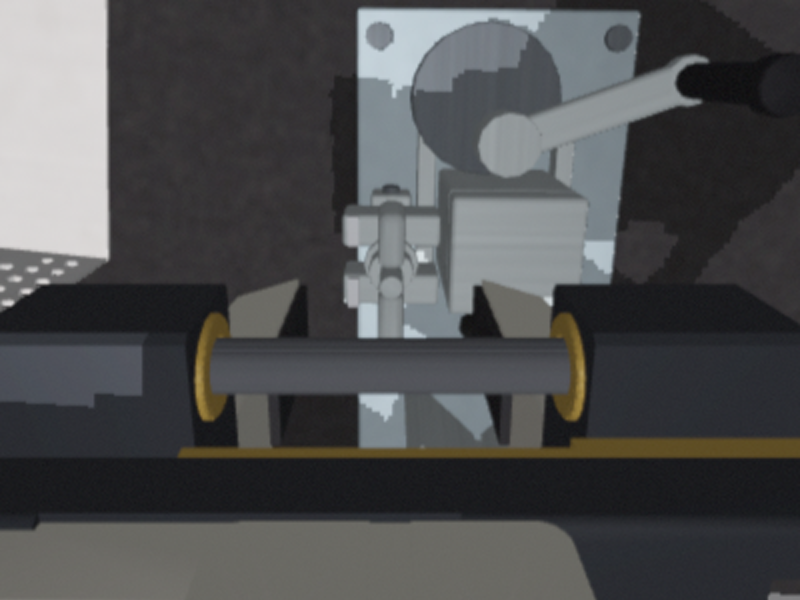

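The wing nut lies at x≈392, midway between the fingertips at 300 and 485, so the lateral alignment is good. Next I descend and grip.

{"method": "jog_arm", "body": {"plan": [[0, 0, -0.3, 0, 0], [0, 0, -0.62, 0, 0], [0, 0, -0.62, 0, -1], [0, 0, -0.62, 0, -1], [0, 0, -0.62, 0, -1], [0, 0, -0.62, 0, -1], [0, 0, -0.62, 0, -1], [0, 0, -0.62, 0, -1]], "squeeze": 25}}

```text
time: 4.3
tool_pos: [0.5525, -0.1817, 0.0824]
tool_rot: [3.141, -0.002, 0.11]
contact_force: [0.1, 0.8, 6.0]
opening: 0.0145
grip_force: 25.0
```

{"method": "jog_arm", "body": {"plan": [[0, 0, 0, 0, -0.3], [0, 0, 0.06, 0, -0.4], [0, 0, 0.06, 0, -1], [0, 0, 0.06, 0, -1], [0, 0, 0.06, 0, -1], [0, 0, 0.06, 0, -1]], "squeeze": 25}}

```text
time: 4.9
tool_pos: [0.5516, -0.1816, 0.0858]
tool_rot: [-3.142, 0.0, 0.11]
contact_force: [-0.2, 0.0, 0.4]
opening: 0.014
grip_force: 25.0
```

{"method": "jog_arm", "body": {"plan": [[0, 0, 0.008, 0.09, -1], [0, 0, 0.016, 0.18, -1], [0, 0, 0.024, 0.27, -1], [0, 0, 0.032, 0.36, -1], [0, 0, 0.04, 0.45, -1], [0, 0, 0.048, 0.54, -1], [0, 0, 0.056, 0.63, -1], [0, 0, 0.064, 0.72, -1], [0, 0, 0.072, 0.81, -1], [0, 0, 0.076, 0.9, -1], [0, 0, 0.076, 0.91, -1], [0, 0, 0.076, 0.91, -1]]}}

```text
time: 6.1
tool_pos: [0.5512, -0.1812, 0.0918]
tool_rot: [-3.14, -0.001, 1.537]
contact_force: [-1.8, 2.0, 2.6]
opening: 0.0143
grip_force: 25.0
```

```bash
python3 - <<'E'
from h import *
o=readout.observe();print(o['tool_pos'],o['tool_rot'],o['torque'],o['contact_force'],o['qpos'])
a=snap('scene','s3');b=snap('wrist','w3')
A=cv2.resize(a[185:255,320:400],(400,350),interpolation=cv2.INTER_CUBIC)
B=cv2.resize(b,(467,350))[:,:400];cv2.imwrite('pics/c3.png',np.hstack([A,B]))
E
```

```text
[ 0.55122784 -0.18119325  0.09181961] [-3.14043315e+00 -7.20784973e-04  1.53692925e+00] [0.28333335 0.50498529 0.00504228] [-1.8116323   2.04189465  2.56867778] [-4.49740176e-01  5.76257202e-01  1.54252924e+00  2.23490281e-04
  1.02415808e+00 -4.15989817e-01]
```

View pics/c3.png

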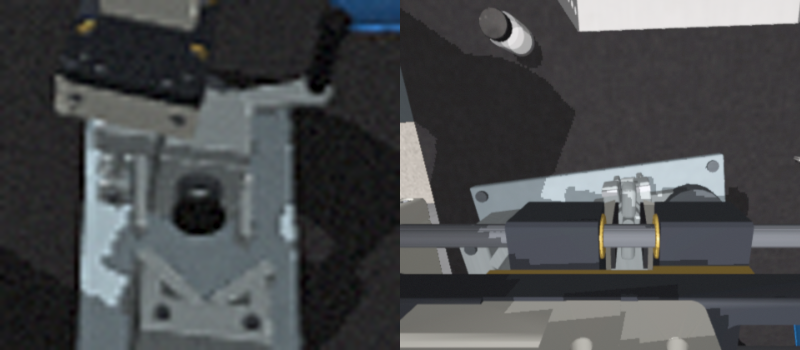

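The wing now points along the fingers, which confirms the nut turned with the gripper. Next I swing the bolt out along its arc.

{"method": "jog_arm", "body": {"plan": [[0, 0, 0, 0, -1], [-0.008, 0.08, -0.003, 0, -1], [-0.016, 0.15, -0.011, 0, -1], [-0.024, 0.23, -0.026, 0, -1], [-0.031, 0.3, -0.046, 0, -1], [-0.038, 0.37, -0.07, 0, -1], [-0.046, 0.444, -0.1, 0, -1], [-0.053, 0.51, -0.14, 0, -1], [-0.06, 0.576, -0.18, 0, -1], [-0.06, 0.576, -0.18, 0, -1]], "squeeze": 10}}

```text
time: 7.2
tool_pos: [0.5468, -0.1346, 0.0772]
tool_rot: [-3.141, -0.0, 1.541]
contact_force: [-2.5, -0.1, 0.6]
opening: 0.015
grip_force: 11.6
```

{"method": "jog_arm", "body": {"plan": [[0, 0, 0, 0, 0], [0, 0, 0, 0, 0], [0, 0, 0, 0, 0], [0, 0, 0, 0, 0.3], [0, 0, 0.5, 0, 0.5], [0, 0, 1, 0, 0.6], [0, 0, 1, 0, 0.6]]}}

```text
time: 7.9
tool_pos: [0.55, -0.1367, 0.1633]
tool_rot: [3.131, 0.004, 1.54]
contact_force: [1.0, -0.0, -0.3]
opening: 0.0664
grip_force: 0.0
```

{"method": "jog_arm", "body": {"plan": [[-0.5, 0.5, 0.4, 0, 1], [-1, 1, 0.8, 0, 1], [-1, 1, 0.8, 0, 1]]}}

```text
time: 8.2
tool_pos: [0.4654, -0.0541, 0.2225]
tool_rot: [3.141, -0.0, 1.54]
contact_force: [0.5, -0.4, -0.1]
opening: 0.0898
grip_force: 0.0
```

```bash
python3 - <<'E'
from h import *
o=readout.observe();print(o['tool_pos'],o['tool_rot'],o['qpos'])
a=snap('scene','s4');b=snap('top','t4')
A=cv2.resize(a[185:285,320:400],(440,550),interpolation=cv2.INTER_CUBIC)
B=cv2.resize(b[165:255,325:385],(360,540),interpolation=cv2.INTER_CUBIC);B=np.vstack([B,np.zeros((10,360,3),np.uint8)]);cv2.imwrite('pics/c4.png',np.hstack([A,B]))
E
```

```text
[ 0.46535657 -0.05405767  0.22252979] [ 3.14118808e+00 -3.65632356e-04  1.54005809e+00] [-2.79768340e-01  2.42164307e-01  1.67826254e+00  4.83360386e-04
  1.22086386e+00 -2.49195676e-01]
```

View pics/c4.png

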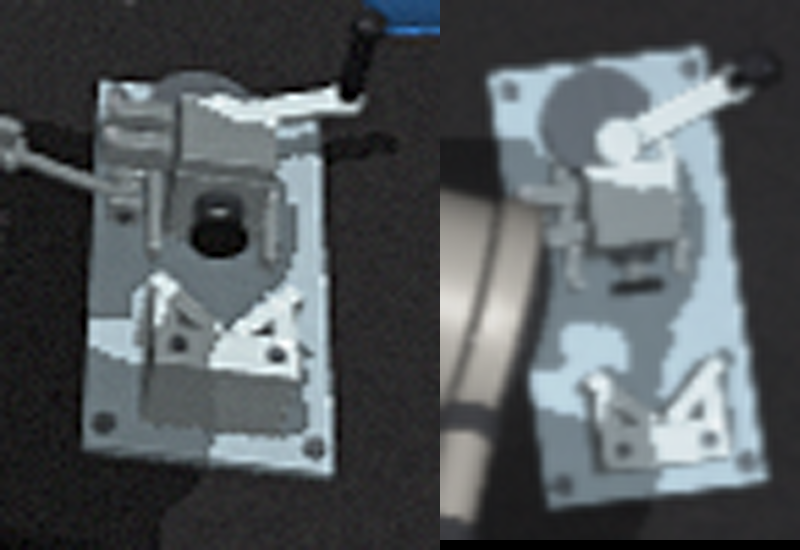

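The bolt lies down at the left of the clamp, at (0–100,130–190) in the left crop. Next I locate the bottle precisely by segmenting the cap.

```bash
cat > cap.py <<'E'
from h import *
from scipy.optimize import least_squares
def hull(f,xy,z0,z1,r):
    t=np.linspace(0,2*np.pi,40,False)
    P=np.array([proj(f,[xy[0]+r*np.cos(a),xy[1]+r*np.sin(a),z]) for z in(z0,z1) for a in t],np.float32)
    return cv2.convexHull(P)
def cen(h):
    m=cv2.moments(h);return np.array([m['m10'],m['m01']])/m['m00'],m['m00']
def blue(f,guess,dz=0):
    im=cv2.imread(f'pics/{f}.png').astype(int);b,g,r=im[...,0],im[...,1],im[...,2]
    m=((b>90)&(b>r*1.8)&(b>g*1.25)).astype(np.uint8)
    u,v=proj(f,[*guess,.105+dz]);n,l,s,c=cv2.connectedComponentsWithStats(m)
    k=min((i for i in range(1,n) if s[i,4]>15),key=lambda i:np.hypot(*(c[i]-[u,v])));return c[k],s[k,4]
def locate(f,guess,dz=0):
    c,a=blue(f,guess,dz)
    s=least_squares(lambda x:cen(hull(f,x,.091+dz,.115+dz,.018))[0]-c,guess,diff_step=1e-3)
    return s.x.round(4),a,cen(hull(f,s.x,.091+dz,.115+dz,.018))[1]
E
python3 - <<'E'
from cap import *
for f in('t0','s0','w1','w3'):
    try:print(f,*locate(f,[.48,.032]))
    except Exception as e:print(f,e)
fc=lambda u,v,z:px('t0',(u+.5)/5-.5+235,(v+.5)/5-.5+165,z)
print('red',fc(78,350,.115),'brown',fc(147,143,.115),'rack',fc(232,240,.06),fc(336,238,.06))
m=np.array([.5209,-.2306]);a=1.6739;R=np.array([[np.cos(a),-np.sin(a)],[np.sin(a),np.cos(a)]])
for y in(.050,.054):print('V',m+R@[-.0007,y])
p=px('t4',(655-440+.5)/6-.5+325,(420+.5)/6-.5+165,.065);print((p[:2]-m)@R)
E
```

```text
t0 [0.4781 0.0351] 97 101.91563915344886
s0 [0.4775 0.037 ] 143 166.37328844354488
w1 [0.4793 0.0335] 1104 1079.546837566595
w3 [ 0.6697 -0.2729] 242 4816.5085788099095
red [0.43886259 0.12876763 0.115     ] brown [0.57314186 0.08162344 0.115     ] rack [0.51420191 0.02817654 0.06      ] [ 0.51391924 -0.04183027  0.06      ]
V [ 0.47123757 -0.23644234]
V [ 0.46725881 -0.23685402]
[0.00451678 0.08717528]
```

{"method": "jog_arm", "body": {"plan": [[0, 0.1, 0, -0.09, 0.35], [0.05, 0.3, 0, -0.18, 0.35], [0.1, 0.5, 0, -0.27, 0.35], [0.16, 0.6, 0, -0.36, 0.35], [0.16, 0.6, 0, -0.45, 0.35], [0.16, 0.6, 0, -0.54, 0.35], [0.16, 0.6, 0, -0.63, 0.35], [0.16, 0.6, 0, -0.72, 0.35], [0.16, 0.6, 0, -0.81, 0.35], [0.16, 0.6, 0, -0.9, 0.35], [0.16, 0.6, 0, -0.915, 0.35]]}}

```text
time: 9.4
tool_pos: [0.4801, -0.008, 0.2208]
tool_rot: [3.142, 0.001, 0.1]
contact_force: [0.0, 0.4, 0.2]
opening: 0.0618
grip_force: 0.0
```

{"method": "jog_arm", "body": {"plan": [[0, 0.51, -0.3, 0, 0.35], [0, 0.51, -0.6, 0, 0.35], [0, 0.51, -0.8, 0, 0.35], [0, 0.51, -0.8, 0, 0.35], [0, 0.51, -0.8, 0, 0.35]]}}

```text
time: 9.9
tool_pos: [0.4801, 0.0331, 0.1576]
tool_rot: [3.142, 0.0, 0.104]
contact_force: [0.4, 0.1, 0.7]
opening: 0.0621
grip_force: 0.0
```

```bash
python3 - <<'E'
from cap import *
o=readout.observe();print(o['tool_pos'],o['tool_rot'],o['opening'],o['contact_force'])
snap('wrist','w5');
try:print(locate('w5',[.4785,.035]))
except Exception as e:print(e)
E
```

```text
[0.48008981 0.03305059 0.15763051] [3.14152982e+00 2.37878207e-04 1.03902008e-01] 0.06212785547020987 [0.35148863 0.10399407 0.70827915]
(array([0.4796, 0.0343]), np.int32(2222), 2244.0617453173036)
```

{"method": "jog_arm", "body": {"plan": [[0, 0.015, -0.3, 0, 0.35], [0, 0.015, -0.6, 0, 0.35], [0, 0.015, -0.78, 0, 0.35], [0, 0.015, -0.78, 0, -0.6], [0, 0.015, -0.78, 0, -0.6], [0, 0.015, -0.78, 0, -0.6], [0, 0.015, -0.78, 0, -0.6], [0, 0.015, -0.78, 0, -0.6]], "squeeze": 20}}

```text
time: 10.75
tool_pos: [0.4806, 0.0344, 0.0963]
tool_rot: [3.141, -0.002, 0.103]
contact_force: [0.1, 0.3, 4.9]
opening: 0.0356
grip_force: 20.0
```

{"method": "jog_arm", "body": {"plan": [[0, 0, 0.15, 0, -0.6], [0, 0, 0.4, 0, -0.6], [0, 0, 0.7, 0, -0.6], [0, 0, 1, 0, -0.6], [0, 0, 1, 0, -0.6]]}}

```text
time: 11.25
tool_pos: [0.4814, 0.0344, 0.178]
tool_rot: [3.14, -0.006, 0.103]
contact_force: [0.1, 1.2, -2.0]
opening: 0.0356
grip_force: 20.0
```

{"method": "jog_arm", "body": {"plan": [[0, -0.2, 0.1, 0, -0.6], [0, -0.5, 0.2, 0, -0.6], [-0.015, -0.845, 0.3, 0, -0.6]]}}

```text
time: 11.55
tool_pos: [0.4779, -0.0332, 0.1982]
tool_rot: [-3.141, 0.002, 0.104]
contact_force: [0.4, -1.0, -1.1]
opening: 0.0355
grip_force: 20.0
```

{"method": "jog_arm", "body": {"plan": [[0, -0.35, 0, 0, -0.6], [-0.015, -0.7, 0, 0, -0.6], [-0.015, -0.845, 0, 0, -0.6]]}}

```text
time: 11.85
tool_pos: [0.4766, -0.1025, 0.1979]
tool_rot: [-3.141, 0.002, 0.101]
contact_force: [-0.1, 1.2, -1.7]
opening: 0.0355
grip_force: 20.0
```

{"method": "jog_arm", "body": {"plan": [[0, -0.35, 0, 0, -0.6], [-0.015, -0.7, 0, 0, -0.6], [-0.015, -0.845, 0, 0, -0.6]]}}

```text
time: 12.15
tool_pos: [0.4757, -0.1696, 0.1982]
tool_rot: [-3.141, 0.001, 0.101]
contact_force: [-0.4, -0.0, -1.8]
opening: 0.0351
grip_force: 20.0
```

{"method": "jog_arm", "body": {"plan": [[0, -0.35, 0, 0, -0.6], [-0.015, -0.6, 0, 0, -0.6], [-0.015, -0.845, 0, 0, -0.6], [-0.015, -0.845, 0, 0, -0.6], [-0.015, -0.845, 0, 0, -0.6]]}}

```text
time: 12.65
tool_pos: [0.4747, -0.235, 0.1985]
tool_rot: [-3.14, 0.001, 0.102]
contact_force: [-0.6, -0.2, -1.5]
opening: 0.0355
grip_force: 20.0
```

```bash
python3 - <<'E'
from cap import *
o=readout.observe();print(o['tool_pos'],o['tool_rot'],o['opening'],o['contact_force'])
im=snap('wrist','w6');cv2.imwrite('pics/w6b.png',cv2.resize(im,(784,588),interpolation=cv2.INTER_CUBIC))
E
```

```text
[ 0.47469168 -0.23500688  0.19845586] [-3.13998918e+00  1.00944115e-03  1.02148947e-01] 0.03551939675568552 [-0.55785468 -0.23944659 -1.46643827]
```

View pics/w6b.png

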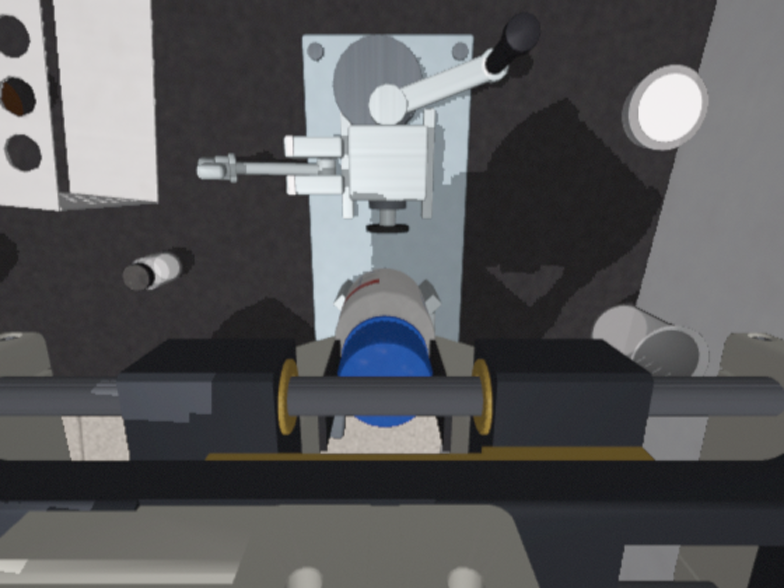

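The last picture shows the bottle held upright over the clamp. The prong tips are at (343,300) and (434,300), the pad's front edge at (387,231), the knob at (523,33) and the hub at (388,104). I'll convert these numerically.

```bash
python3 - <<'E'
from h import *
m=np.array([.5209,-.2306]);a=1.6739;R=np.array([[np.cos(a),-np.sin(a)],[np.sin(a),np.cos(a)]])
L=lambda p:((p[:2]-m)@R*1e3).round(1)
for n,u,v,z in[('pad',387,231,.050),('prL',343,300,.065),('prR',434,300,.065),('knob',523,33,.112),('hub',388,104,.055),('cTL',304,35,.01),('cTR',472,36,.01)]:
    p=px('w6',(u+.5)/1.4-.5,(v+.5)/1.4-.5,z);print(n,p.round(4),L(p))
for q in([.4742,-.235],):print('bottle',L(np.array(q)))
E
```

```text
pad [ 0.5114 -0.233   0.05  ] [-1.4  9.7]
prL [ 0.4607 -0.2063  0.065 ] [30.4 57.4]
prR [ 0.4673 -0.2715  0.065 ] [-35.2  57.5]
knob [ 0.626  -0.2916  0.112 ] [-71.5 -98.2]
hub [ 0.5951 -0.2251  0.055 ] [ -2.2 -74.4]
cTL [ 0.6429 -0.1586  0.01  ] [  59.  -128.8]
cTR [ 0.6546 -0.2811  0.01  ] [ -64.  -127.8]
bottle [ 0.4 46.9]
```

{"method": "jog_arm", "body": {"plan": [[0, -0.02, -0.2, 0, -0.6], [0, -0.025, -0.5, 0, -0.6], [0, -0.025, -0.8, 0, -0.6], [0, -0.025, -1, 0, -0.6], [0, -0.025, -1, 0, -0.6], [0, -0.025, -1, 0, -0.6]]}}

```text
time: 13.3
tool_pos: [0.4752, -0.2371, 0.1196]
tool_rot: [-3.141, 0.0, 0.104]
contact_force: [0.1, 0.8, -1.7]
opening: 0.0356
grip_force: 20.0
```

{"method": "jog_arm", "body": {"plan": [[0, 0, -0.06, 0, -0.6], [0, 0, -0.11, 0, -0.6], [0, 0, -0.13, 0, -0.6], [0, 0, -0.13, 0, -0.6]]}}

```text
time: 13.7
tool_pos: [0.4748, -0.2379, 0.1088]
tool_rot: [-3.142, 0.0, 0.102]
contact_force: [-0.3, -0.8, -2.2]
opening: 0.0356
grip_force: 20.0
```

{"method": "jog_arm", "body": {"plan": [[0, 0, -0.015, 0, -0.6], [0, 0, -0.025, 0, -0.6], [0, 0, -0.025, 0, -0.6]]}}

```text
time: 14.0
tool_pos: [0.4749, -0.2379, 0.1067]
tool_rot: [-3.142, 0.0, 0.102]
contact_force: [0.5, 0.6, -1.8]
opening: 0.0357
grip_force: 20.0
```

{"method": "jog_arm", "body": {"plan": [[-0.02, -0.002, 0, 0, -0.6], [-0.04, -0.004, 0, 0, -0.6], [-0.06, -0.006, 0, 0, -0.6], [-0.06, -0.006, 0, 0, -0.6]]}}

```text
time: 14.4
tool_pos: [0.4707, -0.2384, 0.1072]
tool_rot: [3.141, -0.002, 0.102]
contact_force: [2.3, 1.8, -1.5]
opening: 0.035
grip_force: 20.0
```

{"method": "jog_arm", "body": {"plan": [[0, 0.012, -0.01, 0, -0.6], [0, 0.012, -0.02, 0, -0.6], [0, 0.012, -0.02, 0, -0.6]]}}

```text
time: 14.7
tool_pos: [0.4712, -0.238, 0.1066]
tool_rot: [3.139, -0.003, 0.103]
contact_force: [1.8, 0.9, 8.2]
opening: 0.0356
grip_force: 20.0
```

{"method": "jog_arm", "body": {"plan": [[0, 0, 0.008, 0, -0.6], [0, 0, 0.008, 0, 0.3], [0, 0, 0.008, 0, 0.3], [0, 0, 0.008, 0, 0.3], [0, 0, 0.008, 0, 0.3], [0, 0, 0.3, 0, 0.3], [0, 0, 0.7, 0, 0.3], [0, 0, 1, 0, 0.3], [0, 0, 1, 0, 0.3]]}}

```text
time: 15.6
tool_pos: [0.4716, -0.2385, 0.1884]
tool_rot: [3.137, -0.005, 0.103]
contact_force: [-0.6, 0.2, 0.0]
opening: 0.0594
grip_force: 0.0
```

```bash
python3 - <<'E'
from cap import *
m=np.array([.5209,-.2306]);a=1.6739;R=np.array([[np.cos(a),-np.sin(a)],[np.sin(a),np.cos(a)]])
o=readout.observe();print(o['tool_pos'],o['tool_rot'],o['opening'],o['qpos'])
for c,f in(('wrist','w7'),('scene','s7'),('top','t7')):
    snap(c,f)
    try:
        r=locate(f,[.4705,-.238],.01);print(f,r,(r[0]-m)@R)
    except Exception as e:print(f,e)
E
```

```text
[ 0.47156965 -0.23845227  0.18841633] [ 3.13729553 -0.00470211  0.1026365 ] 0.059436842133411785 [-6.13155057e-01  3.78640070e-01  1.58043635e+00 -1.70000998e-04
  1.17614833e+00  8.55079735e-01]
w7 (array([ 0.4733, -0.2377]), np.int32(1783), 1861.6357854631497) [-0.00216325  0.04807796]
s7 (array([ 0.4711, -0.2378]), np.int32(153), 187.1734169977717) [-0.00203629  0.05027657]
t7 (array([ 0.7272, -0.3203]), np.int32(151), 117.28569991164841) [-0.11045627 -0.19597243]
```

{"method": "jog_arm", "body": {"plan": [[0, 0, 0.1, 0.09, 0], [0.1, 0, 0.2, 0.18, 0], [0.4, -0.1, 0.2, 0.27, 0], [0.7, -0.2, 0.2, 0.36, 0], [0.97, -0.33, 0.2, 0.45, 0], [0.97, -0.33, 0.2, 0.54, 0], [0.97, -0.33, 0.2, 0.62, 0]]}}

```text
time: 16.45
tool_pos: [0.5475, -0.2636, 0.1986]
tool_rot: [-3.138, -0.0, 1.082]
contact_force: [-0.7, -0.3, 0.5]
opening: 0.0459
grip_force: 0.0
```

{"method": "jog_arm", "body": {"plan": [[0.2, 0, 0, 0.09, 0], [0.4, -0.1, 0, 0.18, 0], [0.7, -0.2, 0, 0.27, 0], [0.97, -0.33, 0, 0.36, 0], [0.97, -0.33, 0, 0.45, 0], [0.97, -0.33, 0, 0.54, 0], [0.97, -0.33, 0, 0.6, 0], [0.97, -0.33, 0, 0.6, 0]]}}

```text
time: 17.25
tool_pos: [0.6247, -0.29, 0.199]
tool_rot: [-3.14, -0.003, 2.02]
contact_force: [-0.0, 0.8, -0.4]
opening: 0.0456
grip_force: 0.0
```

```bash
python3 - <<'E'
from cap import *
o=readout.observe();print(o['tool_pos'],o['tool_rot'],o['opening'],o['qpos'].round(3))
b=snap('wrist','w8')
m=(b.max(2)<40).astype(np.uint8)
# dark knob: expected pixel
u=proj('w8',[.627,-.2915,.112]);print('exp knob',u, 'post bottom',proj('w8',[.627,-.2915,.05]))
n,l,s,c=cv2.connectedComponentsWithStats(m)
for i in range(1,n):
    if s[i,4]>60:print(s[i],c[i].round(1))
T=o['tool_pos'];print('tcp pix',proj('w8',T))
snap('scene','s8')
try:print(locate('s8',[.4705,-.238],.01))
except Exception as e:print(e)
E
```

```text
[ 0.62473548 -0.2899557   0.1989728 ] [-3.13967620e+00 -2.95110399e-03  2.01961316e+00] 0.045606923114789186 [-0.546  0.676  1.04   0.     1.43  -0.995]
exp knob [276.6732804  218.91457093] post bottom [276.46185088 202.7001581 ]
[144   0  14  14  85] [151.4   5.1]
[164   0   9  17  78] [168.1   6.7]
[192  86  13  29  97] [198.7 101.1]
[272 199  14  13  91] [277.4 204.4]
[  68  241  102   25 1307] [115.  253.5]
[166 241  29  60 567] [179.9 256.1]
[221 242  15  26 231] [229.3 257.5]
[314 242  15  26 224] [319.8 258. ]
[356 244  19  48 156] [366.1 262. ]
[177 298  22  25 326] [188.9 313.9]
[220 298   6  19  64] [222.2 304.3]
[322 298   8  19  82] [326.2 303.9]
[351 299  22  24 270] [359.6 313.3]
[ 194  330  154   27 3458] [267.2 343.3]
[ 79 341  14  14  89] [ 87.5 348.8]
[100 341  15  13 103] [108.4 348.1]
[ 59 343  11  13  81] [ 65.6 350. ]
[352 342  16  12  78] [357.2 348.1]
[464 343  24  13  64] [473.  349.4]
[484 342  22  12  74] [492.9 348.3]
[535 391  25  29 612] [548.8 405.9]
tcp pix [274.81292603 256.9138837 ]
(array([ 0.4799, -0.2381]), np.int32(109), 185.1030643985141)
```

{"method": "jog_arm", "body": {"plan": [[0.03, -0.015, -0.4, 0, 0], [0.03, -0.015, -0.7, 0, 0], [0.03, -0.015, -0.7, 0, 0]]}}

```text
time: 17.65
tool_pos: [0.6256, -0.2902, 0.1406]
tool_rot: [-3.137, -0.007, 2.017]
contact_force: [0.0, 0.6, 0.3]
opening: 0.0461
grip_force: 0.0
```

{"method": "jog_arm", "body": {"plan": [[0, 0, -0.3, 0, 0], [0, 0, -0.6, 0, 0], [0, 0, -0.7, 0, 0], [0, 0, -0.7, 0, -1], [0, 0, -0.7, 0, -1], [0, 0, -0.7, 0, -1], [0, 0, -0.7, 0, -1], [0, 0, -0.7, 0, -1]], "squeeze": 6}}

```text
time: 18.45
tool_pos: [0.6281, -0.2919, 0.0906]
tool_rot: [3.141, 0.002, 2.019]
contact_force: [-0.6, -0.8, 4.0]
opening: 0.0179
grip_force: 6.0
```

```bash
python3 - <<'E'
from h import *
o=readout.observe();print(o['tool_pos'],o['tool_rot'],o['opening'],o['grip_force'])
m=np.array([.5209,-.2306]);a=1.6739;R=np.array([[np.cos(a),-np.sin(a)],[np.sin(a),np.cos(a)]])
print((o['tool_pos'][:2]-m)@R)
C=m+R@[-.001,-.0747];d=np.arctan2(o['tool_pos'][1]-C[1],o['tool_pos'][0]-C[0]);print(C,np.hypot(*(o['tool_pos'][:2]-C)),np.degrees(d-a)+360)
p0=C+.075*np.array([np.cos(a-2.7925),np.sin(a-2.7925)])
for t in np.arange(0,1.75,.1):
    q=a-2.7925+t;p=C+.075*np.array([np.cos(q),np.sin(q)]);print(round(t,2),((p-p0)/.08).round(3),'turn',round(t/1.5708,3),'jaw mm',(18*(np.cos(.4)-np.cos(.4+t))).round(1))
E
```

```text
[ 0.62810525 -0.29189229  0.09055623] [3.14068065e+00 1.83501744e-03 2.01883210e+00] 0.017942568243331666 6.000119416494272
[-0.07200048 -0.10032767]
[ 0.59530623 -0.22390648] 0.07548407672358966 199.84708237912585
0.0 [0. 0.] turn 0.0 jaw mm 0.0
0.1 [0.082 0.045] turn 0.064 jaw mm 0.8
0.2 [0.159 0.098] turn 0.127 jaw mm 1.7
0.3 [0.231 0.159] turn 0.191 jaw mm 2.8
0.4 [0.296 0.226] turn 0.255 jaw mm 4.0
0.5 [0.354 0.3  ] turn 0.318 jaw mm 5.4
0.6 [0.405 0.379] turn 0.382 jaw mm 6.9
0.7 [0.447 0.462] turn 0.446 jaw mm 8.4
0.8 [0.481 0.55 ] turn 0.509 jaw mm 10.1
0.9 [0.506 0.64 ] turn 0.573 jaw mm 11.8
1.0 [0.521 0.732] turn 0.637 jaw mm 13.5
1.1 [0.528 0.826] turn 0.7 jaw mm 15.3
1.2 [0.525 0.919] turn 0.764 jaw mm 17.1
1.3 [0.512 1.012] turn 0.828 jaw mm 18.9
1.4 [0.491 1.104] turn 0.891 jaw mm 20.7
1.5 [0.461 1.192] turn 0.955 jaw mm 22.4
1.6 [0.421 1.277] turn 1.019 jaw mm 24.1
1.7 [0.374 1.358] turn 1.082 jaw mm 25.7
```

{"method": "jog_arm", "body": {"plan": [[0.082, 0.045, 0.02, 0.064, -1], [0.159, 0.098, 0.02, 0.127, -1], [0.231, 0.159, 0.02, 0.191, -1], [0.296, 0.226, 0.02, 0.255, -1], [0.354, 0.3, 0.02, 0.318, -1], [0.405, 0.379, 0.02, 0.382, -1], [0.447, 0.462, 0.02, 0.446, -1], [0.481, 0.55, 0.02, 0.509, -1], [0.506, 0.64, 0.02, 0.573, -1], [0.521, 0.732, 0.02, 0.637, -1], [0.521, 0.732, 0.02, 0.637, -1]]}}

```text
time: 19.55
tool_pos: [0.6696, -0.2333, 0.0908]
tool_rot: [-3.14, 0.001, 3.021]
contact_force: [1.6, -2.4, -2.0]
opening: 0.0183
grip_force: 6.0
```

```bash
cat > ang.py <<'E'
from cap import *
C=np.array([.5953,-.2239]);a0=1.6739-2.7925
def ang():
    o=readout.observe();v=o['tool_pos'][:2]-C;t=(np.arctan2(v[1],v[0])-a0)
    print('ang',round(t,3),'r',np.hypot(*v).round(4),'jaw',(18*(np.cos(.4)-np.cos(.4+t))).round(2),'F',o['contact_force'].round(1),'yaw',o['tool_rot'][2].round(3),'open',o['opening'].round(4))
    return t
E
python3 - <<'E'
from ang import *
ang()
for c,f in(('scene','s9'),('top','t9')):
    snap(c,f)
    try:print(locate(f,[.4705,-.238],.01))
    except Exception as e:print(e)
im=cv2.imread('pics/s9.png')
for z,y in((.042,.010),(.125,.048)):
  m=np.array([.5209,-.2306]);a=1.6739;R=np.array([[np.cos(a),-np.sin(a)],[np.sin(a),np.cos(a)]])
  print(proj('s9',[*(m+R@[-.001,y]),z]))
# cap in s7 vs s9: column profile of blue
for f in('s0','s7','s9'):
    i=cv2.imread(f'pics/{f}.png').astype(int)[210:250,345:375];b=(i[...,0]>90)&(i[...,0]>i[...,2]*1.8)&(i[...,0]>i[...,1]*1.25)
    print(f,b.sum(1),b.sum(0))
E
```

```text
Traceback (most recent call last):
  File "ang.py", line 5, in ang
    print('ang',round(t,3),'r',np.hypot(*v).round(4),'jaw',(18*(np.cos(.4)-np.cos(.4+t))).round(2),'F',o['contact_force'].round(1),'yaw',o['tool_rot'][2].round(3),'open',o['opening'].round(4))
                                                                                                                                                                          ^^^^^^^^^^^^^^^^^^
AttributeError: 'float' object has no attribute 'round'
```

```bash
sed -i "s/o\['opening'\].round(4)/round(o['opening'],4)/" ang.py; cat > trk.py <<'E'
from ang import *
def run(k):
    ang()
    for c,f in(('scene','s'),('top','t')):
        snap(c,f+k);i=cv2.imread(f'pics/{f}{k}.png').astype(int)
        u,v=proj(f+k,[.4715,-.238,.115]).round().astype(int)
        i=i[v-14:v+14,u-14:u+14];b=(i[...,0]>90)&(i[...,0]>i[...,2]*1.8)&(i[...,0]>i[...,1]*1.25)
        print(f,'rows',b.sum(1),'cols',b.sum(0))
E
python3 - <<'E'
from trk import *
run('9')
f='s7';i=cv2.imread(f'pics/{f}.png').astype(int)
u,v=proj(f,[.4715,-.238,.115]).round().astype(int)
i=i[v-14:v+14,u-14:u+14];b=(i[...,0]>90)&(i[...,0]>i[...,2]*1.8)&(i[...,0]>i[...,1]*1.25)
print(f,'rows',b.sum(1),'cols',b.sum(0))
E
```

```text
ang 0.992 r 0.0749 jaw 13.38 F [ 1.6 -2.4 -2. ] yaw 3.021 open 0.0183
s rows [ 0  0  0  0  0  0  0  0  7  9 12 12 12 13 12 11  9  5  2  1  2  4  6  7
  0  0  0  0] cols [ 0  0  0  0  0  0  1  1  2  6  8 11 11 11 11 10 12 12 11  9  6  2  0  0
  0  0  0  0]
t rows [0 0 0 0 0 0 0 0 0 0 0 0 2 3 3 4 4 3 3 2 0 0 0 0 0 0 0 0] cols [0 0 0 0 0 0 0 0 0 0 0 0 0 0 0 2 5 7 6 4 0 0 0 0 0 0 0 0]
s7 rows [ 0  0  0  0  0  0  0  0  7 10 12 12 12 13 13 11  9  8  9  6 10  8  7  7
  0  0  0  0] cols [ 0  0  0  0  0  0  1  2  2  8 11 12 15 13 15 14 16 13 13 11  6  2  0  0
  0  0  0  0]
```

{"method": "jog_arm", "body": {"plan": [[0.007, 0.094, 0, 0.064, -1], [0.004, 0.187, 0, 0.127, -1], [-0.002, 0.234, 0, 0.159, -1], [-0.002, 0.234, 0, 0.159, -1]]}}

```text
time: 20.05
tool_pos: [0.6696, -0.2152, 0.0909]
tool_rot: [-3.14, 0.001, -3.015]
contact_force: [2.2, -4.4, -3.1]
opening: 0.018
grip_force: 6.0
```

```bash
cat >> trk.py <<'E'
def shift(a,b):
    P=[]
    for f in(a,b):
        i=cv2.imread(f'pics/{f}.png').astype(np.float32);u,v=proj(f,[.4715,-.238,.118]).round().astype(int)
        i=i[v-12:v+6,u-14:u+14];P.append(cv2.resize(i[...,0]/(i.sum(2)+20),None,fx=4,fy=4,interpolation=cv2.INTER_CUBIC))
    (dx,dy),r=cv2.phaseCorrelate(P[0],P[1],cv2.createHanningWindow(P[0].shape[::-1],cv2.CV_32F));print(a,b,'shift px',round(dx/4,2),round(dy/4,2),round(r,2))
E
python3 - <<'E'
from trk import *
run('10')
shift('s7','s9');shift('s9','s10');shift('t9','t10')
p=np.array([.4715,-.238,.118]);print('px per 1mm home',proj('s9',p+[-.001,-.0001,0])-proj('s9',p))
E
```

```text
ang 1.235 r 0.0748 jaw 17.73 F [ 2.2 -4.4 -3.1] yaw -3.015 open 0.018
s rows [ 0  0  0  0  0  0  0  0  2  7 10 12 13 13 13 12 10  9  4  2  2  3  4  9
  5  0  0  0] cols [ 0  0  0  0  0  0  0  2  2  6  8  9 11 11 13 13 13 11 10 10  7  4  0  0
  0  0  0  0]
t rows [0 0 0 0 0 0 0 0 0 0 4 6 7 8 8 9 9 9 8 7 4 0 0 0 0 0 0 0] cols [ 0  0  0  0  0  0  0  0  0  0  0  5  9 11 11 11 10  9  8  5  0  0  0  0
  0  0  0  0]
s7 s9 shift px -0.01 -0.0 0.81
s9 s10 shift px 0.01 1.01 0.62
t9 t10 shift px -0.01 -0.03 0.45
px per 1mm home [0.00397101 0.28363078]
```

{"method": "jog_arm", "body": {"plan": [[-0.006, 0.047, 0, 0.032, -1], [-0.016, 0.092, 0, 0.063, -1], [-0.016, 0.092, 0, 0.063, -1], [-0.016, 0.092, 0, 0.063, -1]]}}

```text
time: 20.55
tool_pos: [0.6684, -0.2083, 0.0909]
tool_rot: [-3.14, 0.001, -2.918]
contact_force: [2.7, -5.4, -3.3]
opening: 0.018
grip_force: 6.0
```

```bash
cat >> trk.py <<'E'
def edge(f):
    i=cv2.imread(f'pics/{f}.png').astype(np.float32);d=np.load(f'pics/{f}.npz');u,v=proj(f,[.4715,-.238,.115]).round().astype(int)
    q=i[...,0]/(i.sum(2)+20);out=[]
    for c in range(u-3,u+4):
        p=q[v-14:v+16,c];k=np.argmax(p>.55);
        top=k-1+(.55-p[k-1])/(p[k]-p[k-1]);out.append(top)
    print(f,'top edge',np.round(out,2),'mean',np.mean(out).round(2))
E
python3 - <<'E'
from trk import *
run('11')
for f in('s7','s9','s10','s11'):edge(f)
E
```

```text
ang 1.329 r 0.0748 jaw 19.41 F [ 2.7 -5.4 -3.3] yaw -2.918 open 0.018
s rows [ 0  0  0  0  0  0  0  0  2  7 10 12 13 13 13 12 11  9  5  1  2  3  4  9
  5  0  0  0] cols [ 0  0  0  0  0  0  0  2  2  6  8  9 11 11 13 13 12 11 11 10  7  5  0  0
  0  0  0  0]
t rows [ 0  0  0  0  0  0  0  0  0  0  5  8  8 10 10 10 10 10  9  8  4  0  0  0
  0  0  0  0] cols [ 0  0  0  0  0  0  0  0  0  0  7  9 11 11 11 11 10  9  8  5  0  0  0  0
  0  0  0  0]
s7 top edge [22.98 22.29 21.95 22.35 22.43 22.28 17.1 ] mean 21.63
s9 top edge [22.24 22.53 22.36 22.56 22.51 22.2  36.92] mean 24.47
s10 top edge [21.8  22.97 21.65 22.66 16.89 15.62 22.73] mean 20.62
s11 top edge [22.77 23.27 16.92 22.67 21.47 20.67 22.88] mean 21.52
```

{"method": "jog_arm", "body": {"plan": [[-0.013, 0.047, 0, 0.032, -1], [-0.025, 0.083, 0, 0.058, -1], [-0.033, 0.108, 0, 0.077, -1], [-0.033, 0.108, 0, 0.077, -1], [-0.033, 0.108, 0, 0.077, -1]]}}

```text
time: 21.15
tool_pos: [0.6661, -0.2, 0.0909]
tool_rot: [-3.139, 0.001, -2.797]
contact_force: [4.0, -6.0, -3.9]
opening: 0.0179
grip_force: 6.0
```

```bash
python3 - <<'E'
from trk import *
run('12')
for f in('s7','s9','s10','s11','s12'):
    i=cv2.imread(f'pics/{f}.png').astype(np.float32);u,v=proj(f,[.4715,-.238,.115]).round().astype(int)
    q=np.clip(i[...,0]-i[...,2],0,None)[v-8:v+3,u-4:u+5].mean(1);print(f,q.round(0))
E
```

```text
ang 1.445 r 0.0747 jaw 21.45 F [ 4.  -6.  -3.9] yaw -2.797 open 0.0179
s rows [ 0  0  0  0  0  0  0  0  1  7 10 12 13 13 13 12 10  9  4  1  2  3  4  9
  5  0  0  0] cols [ 0  0  0  0  0  0  0  2  2  6  8  9 11 11 11 13 12 11 11 10  7  4  0  0
  0  0  0  0]
t rows [ 0  0  0  0  0  0  0  0  0  0  5  9 10 11 11 11 12 11  9  8  4  0  0  0
  0  0  0  0] cols [ 0  0  0  0  0  0  0  0  1  6  9  9 11 11 11 11 10  9  8  5  0  0  0  0
  0  0  0  0]
s7 [13.  5. 70. 96. 97. 96. 96. 96. 95. 93. 91.]
s9 [ 6.  9. 62. 91. 93. 93. 91. 90. 91. 88. 85.]
s10 [ 9.  4. 29. 73. 91. 93. 92. 91. 90. 90. 87.]
s11 [ 9.  4. 29. 73. 92. 92. 93. 92. 91. 89. 87.]
s12 [ 9.  4. 29. 73. 92. 94. 94. 91. 91. 89. 87.]
```

{"method": "jog_arm", "body": {"plan": [[0, 0, 0, 0, -0.3], [0, 0, 0, 0, 0], [0, 0, 0, 0, 0], [0, 0, 0, 0, 0], [0, 0, 0.3, 0, 0], [0, 0, 0.7, 0, 0], [0, 0, 1, 0, 0], [0, 0, 1, 0, 0]]}}

```text
time: 22.05
tool_pos: [0.6672, -0.1986, 0.1756]
tool_rot: [-3.136, 0.006, -2.794]
contact_force: [0.0, 0.5, -0.5]
opening: 0.0458
grip_force: 0.0
```

{"method": "jog_arm", "body": {"plan": [[0, 0.3, 0.3, 0, 0], [-0.3, 0.7, 0.7, 0, 0], [-0.6, 1, 1, 0, 0], [-0.6, 1, 1, 0, 0], [-0.6, 1, 1, 0, 0], [-0.6, 1, 1, 0, 0]]}}

```text
time: 22.65
tool_pos: [0.6171, -0.1185, 0.2492]
tool_rot: [3.14, -0.002, -2.794]
contact_force: [-0.6, -0.1, -0.4]
opening: 0.0458
grip_force: 0.0
```

```bash
python3 - <<'E'
from trk import *
o=readout.observe();print(o['tool_pos'],o['contact_force'],np.abs(o['qvel']).max())
for c,f in(('scene','s13'),('top','t13')):
    snap(c,f)
for f in('s12','s13'):
    i=cv2.imread(f'pics/{f}.png').astype(np.float32);u,v=proj(f,[.4715,-.238,.115]).round().astype(int)
    print(f,np.clip(i[...,0]-i[...,2],0,None)[v-8:v+3,u-4:u+5].mean(1).round(0))
print(locate('s13',[.47,-.238],.01))
# knob: dark pixels near predicted for angle 1.445 vs others in s13
i=cv2.imread('pics/s13.png').max(2)
for t in(1.2,1.3,1.4,1.445,1.5,1.6):
    s=0
    for z in np.linspace(.06,.11,12):
        u,v=proj('s13',[*(C+.075*np.array([np.cos(a0+t),np.sin(a0+t)])),z]).round().astype(int);s+=i[v,u-1:u+2].mean()/12
    print(t,round(s,1))
E
```

```text
[ 0.61713707 -0.11850214  0.24916906] [-0.62690683 -0.10930527 -0.38200324] 0.016638956734647575
s12 [ 9.  4. 29. 73. 92. 94. 94. 91. 91. 89. 87.]
s13 [  9.   4.  28.  85. 113. 114. 120. 120. 117. 123. 123.]
(array([ 0.4696, -0.2393]), np.int32(147), 187.66292256163433)
1.2 37.0
1.3 35.7
1.4 19.6
1.445 16.9
1.5 21.1
1.6 45.3
```

The lever has stayed at about 1.445 rad, the bottle is home and the arm is clear. Handing in.

```bash
python3 -c "
from h import *
print(ticket.hand_in())"
```

```text
the job is handed in; nothing more can be done
None
```

I handed in the job at about 23 s with the nut loosened, the bolt down and the bottle standing in the V. The pad has an estimated 4–6 mm of spring travel used (inferred from cam angle and cap position, not read directly), the arm is clear, and no verdict was returned.

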